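# Put the glue-up leftovers back in their trays

## Robot

A 6-joint arm with a two-finger parallel gripper is mounted at the origin on the work surface; the furniture and walls round the work are solid. World frame = base frame: x ahead of the robot, y to its left, z up, the work surface at z = 0. Lengths are in mm, angles in rad, forces in N, time in s.
With the tool pointing down it reaches from about 350 to 975 mm from the base axis. Payload 7.1 kg.
Tool frame: the origin (TCP) lies midway between the tips of the shut fingers; the grasp point (between the pads) lies 19 mm behind it (ctrl.grasp_offset is the distance from the TCP to the grasp point, in mm); z points along the fingers, y is the line along which they close (so a half turn about z gives the same grasp; the last joint's range is limited). The gripper opens to 88 mm and grips with 3 to 60 N. Pads are 20 mm wide; open, the fingers measure 115 mm over their backs; the gripper's body (75 mm by 178 mm) begins 61 mm behind the grasp point.
Start: joints at [-1.307, 0.423, 1.63, -0, 1.089, -0.019], TCP at [174.422, -600.151, 222.675] pointing down, gripper open.
Joint ranges: [-3, 3], [-0.9, 2.11], [0.09, 2.58], [-1.31, 4.45], [0.11, 2.69], [-2.54, 2.54]. Speed limits (rad/s): [2.39, 2.39, 3.01, 3.14, 3.14, 3.14].

## Interface

Orientations are given as a rotation vector (axis times angle).
In Python, from workcell import sensors, viewer, ctrl gives the robot as it stands. The module is installed in compiled form; this text tells all that it offers.
- The arm moves only by the shell command python3 -m handwheel 'ROWS'. ROWS is JSON, a list of rows, each a list of 7 numbers: the shift along the tool's x, y, z in mm, then the turn, a rotation vector about the tool's x, y, z in rad, then the closure, from 0 (fully open) to 1 (shut). In form: [[x, y, z, rx, ry, rz, jaw], ...]. A call has 1 to 10 rows; each row shifts and turns the commanded pose from where the row before left it, along the tool's axes as they then stand; what a row does not reach is not made up. A row lasts 1/8 s, in which the tool goes at most 62.5 mm and 10.7 degrees, less where a joint would pass 70% of its speed; a pose out of reach is approached as far as the arm can. A call is refused whole if a number of a shift passes 62.5 or a number of a turn 0.188, either way. A call with a gripper value outside its range is refused whole. The fingers move at their own pace and stop on an object; the grip force is fixed at half the most. Time passes only in rows, so rows that do not move let the fingers close. It gives the time, the measured TCP pose, the force, the opening and the grip force at its end, in the units of the state.
- sensors.get_obs(): the state, without advancing time (a new reading comes with each control period).
- viewer.get_image(name): name is "scene" or "top"; returns a dict with "frame" (384x512x3 uint8, blue, green, red), "fov_y" (degrees; the focal length in pixels is half the picture's height over the tangent of half this angle, whatever the lens; pixels are square), "cx", "cy" (the principal point, pixels), "R" (3x3) and "t" (3): a world point X has camera coordinates R X + t. Camera axes: x right, y down, z forward; pixel columns grow to the right and rows downward; lengths in mm; the calibration is good to about 2 mm. A picture is of the moment at which its call begins. There is no depth.
- ctrl.close_job(): hands the job in; it is judged then, once.
The state is a dict: "t": time; "qpos": joint angles; "qvel": joint speeds; "joint_torque": joint torques, N m; "ee_pos": TCP position; "orientation": TCP orientation; "ft_force": force on the tool from outside, world axes, zero at the start; "moment": the same for the moment, N m; "width": finger opening in mm; "grasp_force": force on a finger pad.
Only numpy, scipy, OpenCV 4.12 (cv2) and the standard library are available. Lean on these libraries where they do the work, as an engineer would, in place of code of your own. Each camera call takes 0.05 s, during which the arm holds its last target. There are 200 camera calls.

## Task

Clear up after the glue-up: stand the two small pine blocks upright in the tray with the divider, one block in each bay, lay the walnut wedge offcut flat on the floor of the plain open tray, and stand the tape measure upright in the round dish. Leave the big bevelled pine block where it is.

Things in the scene. Friction and masses are not known exactly. Their poses are not given: they have to be found in the camera images.
- two_bay_tray: low plywood tray, fixed to the bench, 88 x 146 mm (x, y); a divider 6 mm thick across its middle, along x, makes two bays, each 76 x 64 mm inside (x, y), with centres at y = +35 and y = -35 mm; top of the floor 4 mm and of the walls 14 mm above the bench, walls 6 mm thick; origin on the bench under its centre, z up
- open_tray: low plywood tray without divider, fixed to the bench, 104 x 146 mm (x, y), inside 92 x 134 mm; top of the floor 4 mm and of the walls 14 mm above the bench, walls 6 mm thick; origin on the bench under its centre, z up
- round_dish: low round wooden dish, fixed to the bench, 120 mm across the foot and 126 mm across the rim, inside at least 112 mm across; top of the floor 4 mm and rim 14 mm above the bench; origin on the bench under its centre, z up
- block_1: small plain pine block, standing, 40 x 45 x 75 mm (x, y, z); origin at the centre of its underside, z up; alike to block_2
- block_2: small plain pine block, standing, 40 x 45 x 75 mm (x, y, z); origin at the centre of its underside, z up; alike to block_1
- wedge: dark walnut offcut with a sawn wedge end, lying flat, 42 x 110 x 22 mm (x, y, z); origin at the centre of its underside, z up; grasp it across x, at the middle of its length
- tape_measure: yellow and black tape measure standing upright, 66 mm high; its case is 34 mm thick along x (the flat sides, where it is grasped) and runs from y = -31 to +42 mm; origin on its underside, z up
- big_block: bystander, not to be moved: larger pine block with bevelled top, standing, 60 x 68 x 85 mm (x, y, z); origin at the centre of its underside, z up

How it is judged (in metres and radians):
At the end, for the whole second after the job is handed in: Pine blocks upright (0.08 rad) on the floor of the two-bay tray, one per bay; wedge flat on the floor of the open tray; tape measure upright on the floor of the round dish, origin within 30 mm of its centre; all released, at rest. Big block within 20 mm of its start, upright (x of block_1 in the frame of two_bay_tray between -0.03 and 0.03 m and z of block_1 in the frame of two_bay_tray between -0.002 and 0.01 m and angle between each of block_1, block_2, wedge, tape_measure's own z axis and vertical below 0.08 rad and linear speed of each of block_1, block_2, wedge, tape_measure below 0.02 m/s and x of block_2 in the frame of two_bay_tray between -0.03 and 0.03 m and z of block_2 in the frame of two_bay_tray between -0.002 and 0.01 m and ((y of block_1 in the frame of two_bay_tray between 0.018 and 0.056 m and y of block_2 in the frame of two_bay_tray between -0.056 and -0.018 m) or (y of block_1 in the frame of two_bay_tray between -0.056 and -0.018 m and y of block_2 in the frame of two_bay_tray between 0.018 and 0.056 m)) and x of wedge in the frame of open_tray between -0.03 and 0.03 m and y of wedge in the frame of open_tray between -0.022 and 0.022 m and z of wedge in the frame of open_tray between -0.002 and 0.01 m and horizontal distance between tape_measure and round_dish below 0.03 m and z of tape_measure in the frame of round_dish between -0.002 and 0.01 m and distance of big_block from where it was at the start of the episode below 0.02 m and angle between big_block's own z axis and vertical below 0.1 rad); the robot touches nothing.
It fails at once if the big bevelled block is shifted by more than 20 mm or tipped (not (distance of big_block from where it was at the start of the episode below 0.02 m) or not (angle between big_block's own z axis and vertical below 0.1 rad)).
It also fails if it takes over 128 s, if anything falls off the work surface, if the arm or the gripper's body presses on something with over 40 N, if the wrist force passes 120 N, or if a joint passes its speed limit or range.

## Working session

There is one attempt and no reset: what is moved stays moved. The work goes in short steps, Python scripts to look and compute and a shell command to move; the robot and the scene stay as the last step left them, time stands still between calls to the robot, and variables do not carry over. Pictures are saved under pics/ and viewed, at most 14 in all, crops included, and the job is handed in when it is done.

```bash
mkdir -p pics; python3 - <<'E'
from workcell import sensors, viewer, ctrl
import cv2
for n in ("scene","top"):
    im=viewer.get_image(n); cv2.imwrite(f"pics/{n}0.png",im["frame"])
    print(n,im["fov_y"],im["cx"],im["cy"],im["R"],im["t"])
print(sensors.get_obs(),ctrl.grasp_offset)
E
```

```text
scene 50.572430410535105 257.14044736965747 184.33463351050034 [[-0.87149049 -0.49035688  0.00737978]
 [-0.36388943  0.63649066 -0.68004714]
 [ 0.32876864 -0.59534004 -0.73313124]] [ 408.91191956  201.73001098 1051.07939843]
top 44.51907629905175 259.0641593174418 197.24328533317515 [[ 0.01758943 -0.99970883 -0.01651876]
 [-0.99668204 -0.01621823 -0.07976137]
 [ 0.07947024  0.0178669  -0.99667711]] [ -19.89314535  477.69771141 1163.83692888]
{'t': 0.1, 'qpos': array([-1.30700145e+00,  4.23800002e-01,  1.63059289e+00, -2.80492595e-05,
        1.08861695e+00, -1.89856853e-02]), 'qvel': array([-0.00013873, -0.00197966, -0.00085807,  0.00164037, -0.00068108,
       -0.0011054 ]), 'joint_torque': array([-2.39503061e-04, -5.45613027e+01, -2.74324894e+01,  6.45554136e-02,
        1.87730638e-02, -2.36096770e-05]), 'ee_pos': array([ 174.28658286, -599.68415193,  221.96534796]), 'orientation': array([-3.10885037e+00, -4.42534617e-01,  3.10398314e-04]), 'ft_force': array([ 0.14151305,  0.03876761, -0.57041801]), 'moment': array([ 0.02557097, -0.01480024, -0.0483837 ]), 'grasp_force': 0.0, 'width': 87.55991661934112} 18.700000000000003
```

View pics/scene0.png

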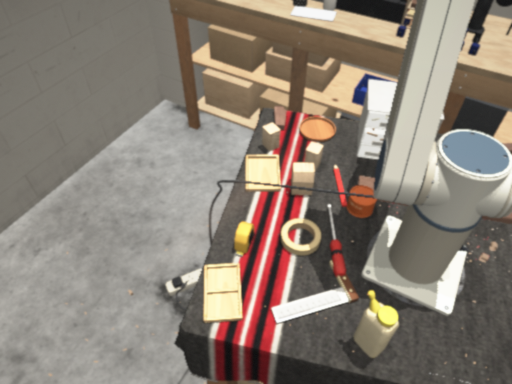

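View pics/top0.png

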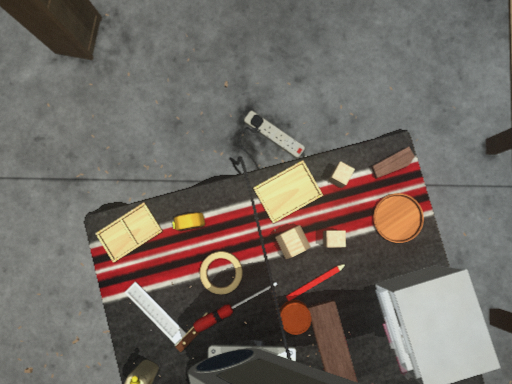

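The top view shows the two-bay tray at about (129,232), the tape at (188,221), the open tray at (288,192), small blocks at (342,172) and (336,239), the big block at (293,242), the wedge at (395,162) and the dish at (399,218). A dark cable also crosses the bench, so I'll zoom in.

```bash
python3 - <<'E'
import cv2
a=cv2.imread("pics/top0.png")[140:290,225:435]; cv2.imwrite("pics/t1.png",cv2.resize(a,None,fx=3.8,fy=3.8,interpolation=cv2.INTER_CUBIC))
a=cv2.imread("pics/scene0.png")[100:330,195:395]; cv2.imwrite("pics/s1.png",cv2.resize(a,None,fx=2.6,fy=2.6,interpolation=cv2.INTER_CUBIC))
a=cv2.imread("pics/top0.png")[190:300,80:280]; cv2.imwrite("pics/t2.png",cv2.resize(a,None,fx=4,fy=4,interpolation=cv2.INTER_CUBIC))
E
```

```text
(no output)
```

View pics/t1.png

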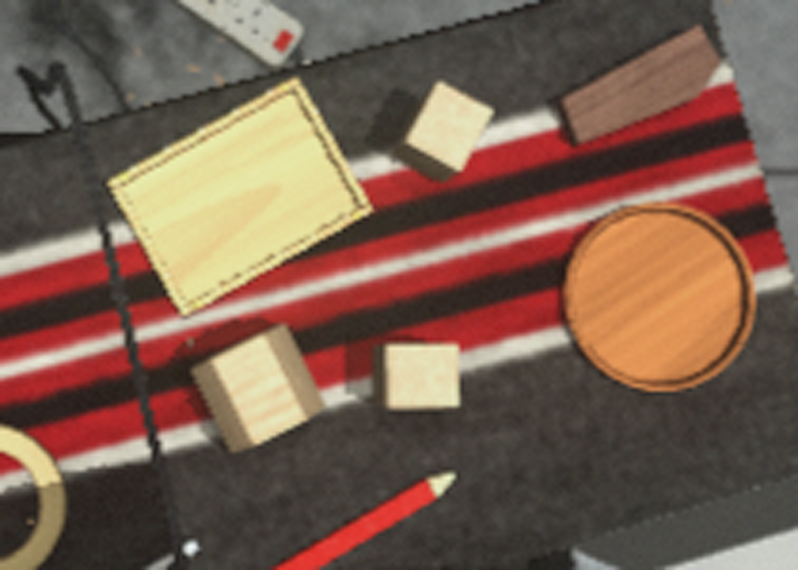

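View pics/s1.png

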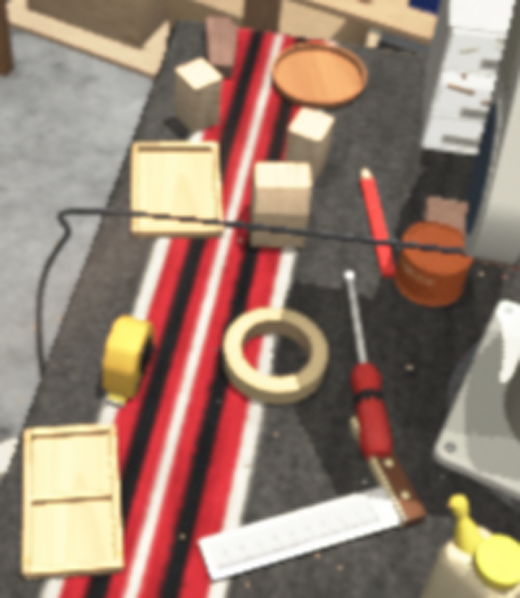

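View pics/t2.png

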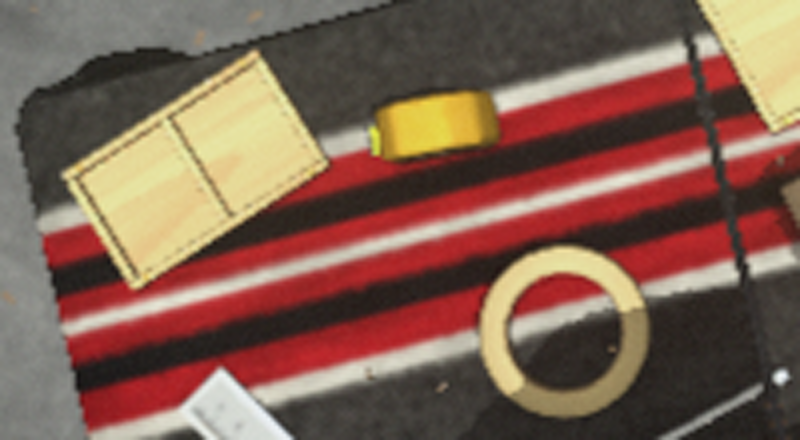

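The crops show a cable running across the bench between the open tray and the tape, possibly in the air, and a drawer cabinet to the right. I'll triangulate both cameras now.

```bash
cat > h.py <<'E'
from workcell import sensors, viewer, ctrl
import numpy as np, cv2
from scipy.spatial.transform import Rotation as Ro
CAM={}
def cams():
    for n in ("scene","top"):
        im=viewer.get_image(n); f=192/np.tan(np.radians(im["fov_y"]/2))
        K=np.array([[f,0,im["cx"]],[0,f,im["cy"]],[0,0,1]]); R=np.array(im["R"]);t=np.array(im["t"])
        CAM[n]=(K,R,t,im["frame"])
    return CAM
def ray(n,p):
    K,R,t,_=CAM[n]; d=R.T@np.linalg.inv(K)@[p[0],p[1],1]; return -R.T@t,d/np.linalg.norm(d)
def atz(n,p,z): c,d=ray(n,p); return (c+d*(z-c[2])/d[2])
def proj(n,X):
    K,R,t,_=CAM[n]; q=(K@(R@np.asarray(X,float).T+t[:,None])).T; return q[:,:2]/q[:,2:]
def tri(ps,pt):
    (c1,d1),(c2,d2)=ray("scene",ps),ray("top",pt)
    s=np.linalg.lstsq(np.c_[d1,-d2],c2-c1,rcond=None)[0]; a,b=c1+s[0]*d1,c2+s[1]*d2
    return (a+b)/2,np.linalg.norm(a-b)
T1=lambda x,y:((x+.5)/3.8+224.5,(y+.5)/3.8+139.5)
T2=lambda x,y:((x+.5)/4+79.5,(y+.5)/4+189.5)
S1=lambda x,y:((x+.5)/2.6+194.5,(y+.5)/2.6+99.5)
E
python3 - <<'E'
from h import *
np.set_printoptions(precision=1,suppress=True); cams()
for k,s,t in [("A",S1(199,77),T1(450,121)),("B",S1(312,124),T1(422,376)),("big",S1(283,176),T1(258,387)),
 ("tape",S1(130,330),T2(437,120)),("dish",S1(320,74),T1(660,297)),
 ("ot1",S1(132,143),T1(297,78)),("ot2",S1(219,143),T1(371,210)),("ot3",S1(221,236),T1(185,313)),("ot4",S1(131,234),T1(110,183)),
 ("tb1",S1(25,428),T2(257,52)),("tb2",S1(115,424),T2(328,163)),("tb3",S1(123,570),T2(135,290)),("tb4",S1(22,577),T2(62,175)),
 ("wedgeL",S1(208,17),T1(700,28))]:
    print(k,*tri(s,t))
# cable: match along scene polyline to top polyline by min ray gap
sp=np.array([S1(*p) for p in [(65,213),(130,214),(220,222),(300,232),(380,242),(460,250)]])
tp=np.array([T1(*p) for p in [(65,80),(85,125),(108,230),(128,340),(152,440),(175,525)]])
ti=np.array([np.linspace(0,5,200)]).T
tt=np.c_[np.interp(ti[:,0],range(6),tp[:,0]),np.interp(ti[:,0],range(6),tp[:,1])]
for s in sp:
    r=[tri(s,q) for q in tt]; i=np.argmin([g for _,g in r]); print("cable",*r[i],ti[i])
for n,p in [("wA",(562,97)),("wB",(700,28)),("wC",(722,65)),("wD",(577,143))]: print(n,atz("top",T1(*p),22))
print("cab", [atz("top",p,0) for p in [(377,288),(463,268)]])
E
```

```text
A [ 539.5 -215.2   66.9] 1.1598521018805898
B [ 378.5 -196.4   75.6] 1.4430866495365322
big [369.5 -93.8  82.7] 0.4398644349696135
tape [417.7 157.3  59.5] 0.7469745986699207
dish [ 433.  -363.1   10.1] 1.089304219815415
ot1 [ 577.  -120.2   14.4] 5.027530122991996
ot2 [ 486.3 -171.3   15.7] 1.0193502999416963
ot3 [417.8 -48.5   0.6] 2.2109880716495836
ot4 [505.3   3.9   6. ] 5.149370553277451
tb1 [461.6 281.1  16.1] 4.080061478831949
tb2 [390.7 233.3  13.3] 0.6723238885784057
tb3 [308.9 354.6   7.3] 1.5581549978694933
tb4 [381.4 404.3   9.1] 3.5237164884968006
wedgeL [ 612.7 -387.3   20.8] 3.1964079660862548
cable [571.6  34.8  34.2] 7.974479645721934 [0.]
cable [505.   11.1  46.7] 0.540452535918277 [1.5]
cable [404.7 -10.8  67. ] 0.4664164002404934 [2.9]
cable [320.8 -32.6  75.9] 0.01153207426090852 [4.3]
cable [261.8 -50.2  79.1] 44.20942770447567 [5.]
cable [223.2 -55.6  96.2] 124.60208551687339 [5.]
wA [ 563.4 -296.2   22. ]
wB [ 611.  -387.5   22. ]
wC [ 586.4 -401.8   22. ]
wD [ 532.9 -306.    22. ]
cab [array([ 255.6, -311.8,    0. ]), array([ 309.4, -527.2,    0. ])]
```

```bash
cat >> h.py <<'E'
def box(x,y,yaw,sx,sy,z0,z1,y0=None):
    y0=-sy/2 if y0 is None else y0
    c=np.array([[a,b] for a,b in [(-sx/2,y0),(sx/2,y0),(sx/2,y0+sy),(-sx/2,y0+sy)]])
    r=np.array([[np.cos(yaw),-np.sin(yaw)],[np.sin(yaw),np.cos(yaw)]]); c=c@r.T+[x,y]
    return np.vstack([np.c_[c,[z0]*4],np.c_[c,[z1]*4]])
def draw(P,names,crops,out):
    # P: list of box args ; crops {cam:(u0,v0,w,h)}
    ims=[]
    for n in names:
        u0,v0,w,h,s=crops[n]; im=cv2.resize(CAM[n][3][v0:v0+h,u0:u0+w],None,fx=s,fy=s,interpolation=cv2.INTER_CUBIC)
        for k,p in enumerate(P):
            q=np.int32(((proj(n,box(*p))-[u0,v0])+.5)*s)
            for a in range(4):
                for i,j,c in [(a,(a+1)%4,(255,0,0)),(a+4,(a+1)%4+4,(0,255,0)),(a,a+4,(255,0,255))]: cv2.line(im,tuple(map(int,q[i])),tuple(map(int,q[j])),c,1)
        ims.append(im)
    W=max(i.shape[1] for i in ims); ims=[cv2.copyMakeBorder(i,0,0,0,W-i.shape[1],cv2.BORDER_CONSTANT) for i in ims]
    cv2.imwrite(out,np.vstack(ims))
E
cat > p.py <<'E'
from h import *
np.set_printoptions(precision=1,suppress=True); cams()
from scipy.optimize import least_squares
def fit(g,dims,obs):  # obs: list of (cam,corner idx,pixel)
    f=lambda v: np.concatenate([proj(n,box(v[0],v[1],v[2],*dims))[i]-p for n,i,p in obs])
    r=least_squares(f,g); return r.x,np.sqrt(np.mean(r.fun**2))
# top corner idx: 4:(-,-) 5:(+,-) 6:(+,+) 7:(-,+)
ot=fit([497,-84,.52],(104,146,0,14),[("top",5,T1(297,78)),("top",4,T1(371,210)),("top",7,T1(185,313)),("top",6,T1(110,183)),
 ("scene",5,S1(132,143)),("scene",4,S1(219,143)),("scene",7,S1(221,236)),("scene",6,S1(131,234))])
tb=fit([386,318,.55],(88,146,0,14),[("top",5,T2(257,52)),("top",4,T2(328,163)),("top",7,T2(135,290)),("top",6,T2(62,175)),
 ("scene",5,S1(25,428)),("scene",4,S1(115,424)),("scene",7,S1(123,570)),("scene",6,S1(22,577))])
print("ot",ot,"tb",tb)
print("dish",atz("top",T1(660,297),14),atz("scene",S1(320,74),14))
print("A",atz("top",T1(450,121),75),"B",atz("top",T1(422,376),75),"tape",atz("top",T2(437,120),62))
E
python3 - <<'E'
from p import *
OT=[*ot[0],104,146,0,14];TB=[*tb[0],88,146,0,14]
A=[537,-214,.55,40,45,0,75];B=[378,-197,0.02,40,45,0,75]
W=[572,-347,.48,42,110,0,22]; TP=[418,158,.12,34,73,0,66,-36]
draw([OT,A,B,W],["top","scene"],{"top":(285,140,130,110,3.4),"scene":(250,90,90,75,3)},"pics/o1.png")
draw([TB,TP],["top","scene"],{"top":(90,190,130,80,3.5),"scene":(190,210,80,120,2.6)},"pics/o2.png")
E
```

```text
ot (array([495.7, -83.1,   0.5]), np.float64(0.9219766531847144)) tb (array([385.4, 318.5,   0.6]), np.float64(0.6969085046265318))
dish [ 432.3 -362.3   14. ] [ 431.9 -358.2   14. ]
A [ 538.9 -213.7   75. ] B [ 377.9 -196.8   75. ] tape [417.3 156.7  62. ]
```

View pics/o1.png

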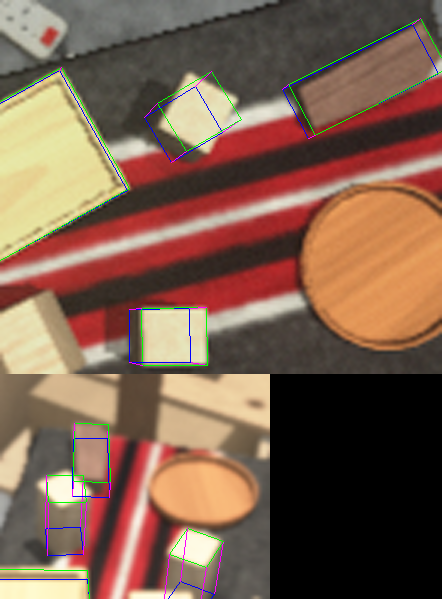

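View pics/o2.png

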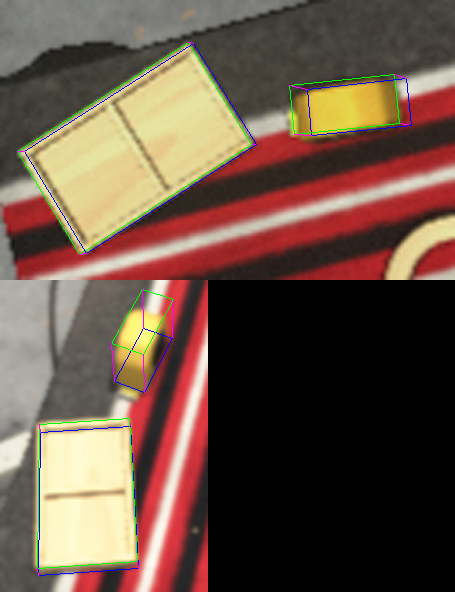

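The overlays show trays, block B, wedge and tape fitting well (a few mm). Block A's yaw should be about −0.52, since its top corners in the overlay are at (192,73) and (238,100). I'll write a helper that turns a target pose into tool-axis deltas, and check the cabinet height.

```bash
cat > d.py <<'E'
import sys; from h import *
# usage: d.py x y z phi(tool-y heading, mod pi)
o=sensors.get_obs(); M=Ro.from_rotvec(o["orientation"]).as_matrix(); p=np.array(o["ee_pos"])
x,y,z,phi=map(float,sys.argv[1:5])
cur=np.arctan2(M[1,1],M[0,1]); k=(phi-cur+np.pi/2)%np.pi-np.pi/2
def T(phi): c,s=np.cos(phi),np.sin(phi); return np.array([[-s,c,0],[c,s,0],[0,0,-1]]).T
Y=np.array([np.cos(phi),np.sin(phi),0]);
if k!=phi-cur and np.cos(phi-cur)<0: Y=-Y
D=np.c_[np.cross(Y,[0,0,-1]),Y,[0,0,-1]]
np.set_printoptions(precision=3,suppress=True)
print("t",o["t"],"pos",p,"phi",cur,"q",np.array(o["qpos"]),"w",o["width"],"gf",o["grasp_force"],"F",np.array(o["ft_force"]))
print("shift(tool)",M.T@(np.array([x,y,z])-p),"turn",Ro.from_matrix(M.T@D).as_rotvec())
E
python3 d.py 570 -347 330 0.5
python3 - <<'E'
from p import *
print(ot[0].round(3),tb[0].round(3)); 
for s in [(372,83),(375,82)]:
  for t in [(380,283),(390,278)]: print(tri(s,t))
E
```

```text
t 0.3 pos [ 174.38  -600.001  222.42 ] phi -1.2880284398062534 q [-1.307  0.423  1.63   0.     1.089 -0.019] w 87.6850273535265 gf 0.0 F [-0.681 -0.697 -0.175]
shift(tool) [ 450.502 -132.62  -107.508] turn [-0.     0.     1.354]
ot (array([495.7, -83.1,   0.5]), np.float64(0.9219766531847144)) tb (array([385.4, 318.5,   0.6]), np.float64(0.6969085046265318))
dish [ 432.3 -362.3   14. ] [ 431.9 -358.2   14. ]
A [ 538.9 -213.7   75. ] B [ 377.9 -196.8   75. ] tape [417.3 156.7  62. ]
[495.7 -83.1   0.5] [385.4 318.5   0.6]
(array([ 283.2, -251.8,  302.4]), np.float64(29.472850681767873))
(array([ 289.7, -275.1,  287.2]), np.float64(33.363492560794484))
(array([ 280. , -251.8,  306.6]), np.float64(36.899682687039295))
(array([ 286.4, -275. ,  291.6]), np.float64(40.95994439647966))
```

```bash
python3 -m handwheel '[[0,0,-40,0,0,0,0],[0,0,-40,0,0,0,0],[0,0,-30,0,0,0,0]]'; python3 d.py 570 -347 330 0.48
```

```text
t: 0.78
ee_pos: [174.5, -600.4, 334.6]
orientation: [3.109, 0.443, 0.0]
ft_force: [0.5, -0.6, -1.1]
width: 87.5
grasp_force: 0.0
t 0.775 pos [ 174.497 -600.448  334.584] phi -1.2879569150455605 q [-1.307  0.321  1.517 -0.     1.303 -0.019] w 87.50706756133319 gf 0.0 F [ 0.533 -0.583 -1.088]
shift(tool) [ 450.522 -133.006    4.36 ] turn [ 0.001 -0.001  1.374]
```

```bash
python3 -m handwheel '[[45,0,0,0,0,0,0],[45,0,0,0,0,0,0],[45,0,0,0,0,0,0],[45,0,0,0,0,0,0],[45,0,0,0,0,0,0],[45,0,0,0,0,0,0],[45,0,0,0,0,0,0],[45,0,0,0,0,0,0],[45,0,0,0,0,0,0],[45,0,0,0,0,0,0]]'; python3 -m handwheel '[[0,-45,0,0,0,-0.177,0],[0,0,0,0,0,-0.177,0],[0,0,0,0,0,-0.177,0],[0,0,0,0,0,-0.177,0],[0,0,0,0,0,-0.177,0],[0,0,0,0,0,-0.177,0],[0,0,0,0,0,-0.177,0],[0,0,0,0,0,-0.177,0],[0,0,0,0,0,-0.177,0],[0,0,0,0,0,-0.177,0]]'; python3 d.py 570 -348 130 0.48
```

```text
t: 2.02
ee_pos: [607.9, -474.0, 332.6]
orientation: [-3.11, -0.443, 0.0]
ft_force: [0.1, -0.4, 0.9]
width: 87.5
grasp_force: 0.0
t: 3.28
ee_pos: [593.9, -431.3, 332.5]
orientation: [-1.619, -2.692, -0.0]
ft_force: [0.2, -0.8, -0.0]
width: 87.6
grasp_force: 0.0
t 3.275 pos [ 593.935 -431.307  332.527] phi 0.4878452460243564 q [-0.644  0.502  1.25   0.     1.39  -1.132] w 87.60421865997515 gf 0.0 F [ 0.229 -0.763 -0.015]
shift(tool) [ 84.751  17.929 202.548] turn [-0.    -0.     0.008]
```

```bash
python3 -m handwheel '[[42,9,0,0,0,0,0],[42,9,0,0,0,0,0],[0,0,50,0,0,0,0],[0,0,50,0,0,0,0],[0,0,50,0,0,0,0],[0,0,50,0,0,0,0],[0,0,0,0,0,0,0]]'; python3 - <<'E'
from p import *
W=[570,-348,.48,42,110,0,22]
F=[570,-348,.48,115,20,130,131]
draw([W,F],["top","scene"],{"top":(340,120,110,90,5),"scene":(240,60,100,60,3)},"pics/w1.png")
E
```

```text
t: 4.15
ee_pos: [568.4, -347.0, 128.7]
orientation: [-1.623, -2.68, -0.0]
ft_force: [-0.6, 0.1, 1.3]
width: 87.7
grasp_force: 0.0
ot (array([495.7, -83.1,   0.5]), np.float64(0.9219766531847144)) tb (array([385.4, 318.5,   0.6]), np.float64(0.6969085046265318))
dish [ 432.3 -362.3   14. ] [ 431.9 -358.2   14. ]
A [ 538.9 -213.7   75. ] B [ 377.9 -196.8   75. ] tape [417.3 156.7  62. ]
```

View pics/w1.png

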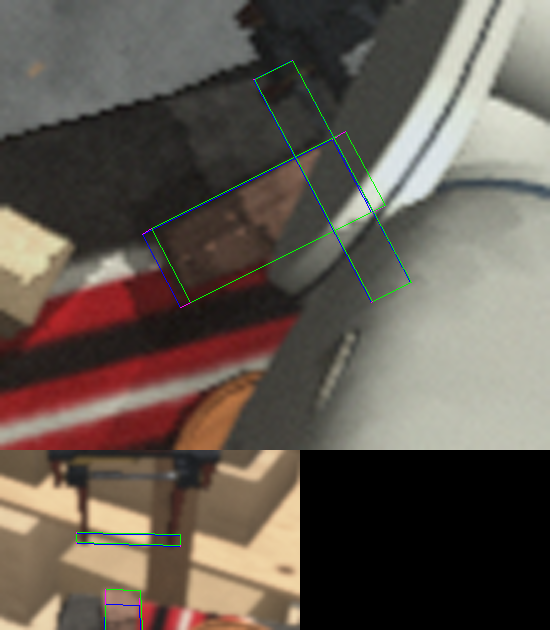

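The wedge at about (250,220) in the crop fills its predicted box and the fingers straddle it, so I'll descend and grasp.

```bash
python3 -m handwheel '[[0,0,40,0,0,0,0],[0,0,40,0,0,0,0],[0,0,25,0,0,0,0],[0,0,15,0,0,0,0],[0,0,0,0,0,0,0]]'; python3 -m handwheel '[[0,0,0,0,0,0,1],[0,0,0,0,0,0,1],[0,0,0,0,0,0,1],[0,0,0,0,0,0,1],[0,0,0,0,0,0,1],[0,0,0,0,0,0,1],[0,0,0,0,0,0,1],[0,0,0,0,0,0,1]]'; python3 -m handwheel '[[0,0,-20,0,0,0,1],[0,0,-40,0,0,0,1],[0,0,-40,0,0,0,1],[0,0,-40,0,0,0,1],[0,0,-30,0,0,0,1],[0,0,0,0,0,0,1]]'; python3 d.py 495.7 -83.1 180 0.53
```

```text
t: 4.88
ee_pos: [571.7, -349.0, 13.6]
orientation: [1.626, 2.686, -0.0]
ft_force: [-0.0, 0.1, 0.3]
width: 88.0
grasp_force: 0.0
t: 5.88
ee_pos: [571.0, -348.6, 12.7]
orientation: [1.627, 2.687, 0.0]
ft_force: [-0.2, 0.0, 0.6]
width: 38.4
grasp_force: 29.9
t: 6.62
ee_pos: [572.5, -349.6, 186.7]
orientation: [1.624, 2.682, -0.0]
ft_force: [0.2, -0.6, -0.4]
width: 38.4
grasp_force: 29.9
t 6.625 pos [ 572.499 -349.618  186.656] phi 0.4820064107353018 q [-0.566  0.526  1.552 -0.     1.057 -1.048] w 38.390380531555515 gf 29.90160624263808 F [ 0.228 -0.609 -0.421]
shift(tool) [271.787  55.477   5.318] turn [ 0.003  0.006 -0.048]
```

```bash
python3 -m handwheel '[[45,9,0,0,0,0,1],[45,9,0,0,0,0,1],[45,9,0,0,0,0,1],[45,9,0,0,0,0,1],[45,9,0,0,0,0,1],[45,9,0,0,0,0,1],[0,0,0,0,0,-0.048,1],[0,0,40,0,0,0,1],[0,0,40,0,0,0,1],[0,0,0,0,0,0,1]]'; python3 d.py 495.7 -83.1 19 0.53; python3 - <<'E'
from p import *
p=sensors.get_obs()["ee_pos"]; z=p[2]-12.7
draw([[p[0],p[1],.53,42,110,z,z+22],[*ot[0],104,146,0,14]],["top","scene"],{"top":(240,130,110,90,4),"scene":(220,100,110,100,2.3)},"pics/w2.png")
E
```

```text
t: 7.88
ee_pos: [490.6, -83.7, 99.8]
orientation: [-1.558, -2.72, 0.004]
ft_force: [-0.1, 0.2, 0.1]
width: 38.3
grasp_force: 29.9
t 7.875 pos [490.591 -83.705  99.849] phi 0.53014186760869 q [-0.193  0.433  1.983 -0.     0.733 -0.723] w 38.273954795130955 gf 29.901833538897336 F [-0.051  0.245  0.123]
shift(tool) [-2.465  5.176 80.81 ] turn [-0.006 -0.005  0.   ]
ot (array([495.7, -83.1,   0.5]), np.float64(0.9219766531847144)) tb (array([385.4, 318.5,   0.6]), np.float64(0.6969085046265318))
dish [ 432.3 -362.3   14. ] [ 431.9 -358.2   14. ]
A [ 538.9 -213.7   75. ] B [ 377.9 -196.8   75. ] tape [417.3 156.7  62. ]
```

View pics/w2.png

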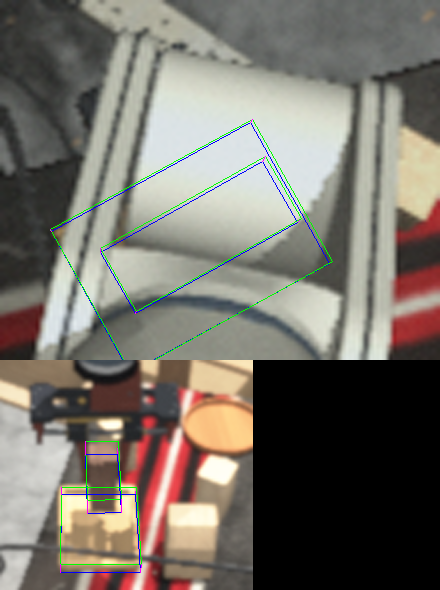

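The wedge hangs at about (103,480) in the lower crop, inside its predicted box. I'll lower and release.

```bash
python3 -m handwheel '[[-2.5,5,20,0,0,0,1],[0,0,25,0,0,0,1],[0,0,20,0,0,0,1],[0,0,10,0,0,0,1],[0,0,6,0,0,0,1],[0,0,0,0,0,0,1]]'; python3 d.py 495.7 -83.1 18 0.53
```

```text
t: 8.72
ee_pos: [499.7, -84.1, 22.1]
orientation: [1.562, 2.725, 0.0]
ft_force: [0.4, 0.8, -0.7]
width: 38.6
grasp_force: 29.9
t 8.725 pos [499.653 -84.059  22.128] phi 0.5298847781183784 q [-0.19   0.584  1.989  0.     0.568 -0.72 ] w 38.551634958460355 gf 29.90155818639323 F [ 0.405  0.847 -0.727]
shift(tool) [ 2.827 -2.928  4.125] turn [ 0.001  0.    -0.   ]
```

```bash
python3 -m handwheel '[[2,-3,4,0,0,0,1],[0,0,0,0,0,0,1],[0,0,0,0,0,0,0.5],[0,0,0,0,0,0,0.2],[0,0,0,0,0,0,0.2],[0,0,0,0,0,0,0.2],[0,0,0,0,0,0,0.2]]'; python3 -m handwheel '[[0,0,-20,0,0,0,0.2],[0,0,-40,0,0,0,0],[0,0,-40,0,0,0,0],[0,0,-40,0,0,0,0],[0,0,-40,0,0,0,0],[0,0,0,0,0,0,0]]';  python3 d.py 539 -214 190 1.05
```

```text
t: 9.6
ee_pos: [495.7, -83.7, 17.7]
orientation: [1.562, 2.726, 0.0]
ft_force: [0.0, 0.3, 0.5]
width: 69.8
grasp_force: 0.0
t: 10.35
ee_pos: [497.6, -84.1, 200.6]
orientation: [1.559, 2.721, 0.003]
ft_force: [0.2, 0.0, -0.5]
width: 87.8
grasp_force: 0.0
t 10.35 pos [497.577 -84.106 200.59 ] phi 0.5300142501209801 q [-0.191  0.274  1.915  0.     0.946 -0.721] w 87.82806269752956 gf 0.0 F [ 0.242  0.041 -0.482]
shift(tool) [-132.97   -29.976   10.991] turn [ 0.003  0.005 -0.52 ]
```

```bash
python3 -m handwheel '[[-44,-10,0,0,0,0,0],[-44,-10,0,0,0,0,0],[-44,-10,0,0,0,0,0],[0,0,0,0,0,-0.173,0],[0,0,0,0,0,-0.173,0],[0,0,0,0,0,-0.173,0],[0,0,40,0,0,0,0],[0,0,30,0,0,0,0],[0,0,0,0,0,0,0]]'; python3 d.py 539 -214 42 1.05; python3 - <<'E'
from p import *
p=sensors.get_obs()["ee_pos"]
draw([[539,-214,-.52,40,45,0,75],[p[0],p[1],1.05,115,20,p[2],p[2]+1]],["top","scene"],{"top":(290,130,100,70,4),"scene":(230,80,110,100,3)},"pics/a1.png")
E
```

```text
t: 11.48
ee_pos: [534.0, -211.8, 124.3]
orientation: [-0.809, -3.029, -0.002]
ft_force: [0.7, -0.1, -0.9]
width: 87.8
grasp_force: 0.0
t 11.475 pos [ 534.034 -211.76   124.349] phi 1.0489679829686858 q [-0.398  0.484  1.804  0.     0.861 -1.447] w 87.8141490573746 gf 0.0 F [ 0.663 -0.136 -0.852]
shift(tool) [-5.986  0.601 82.309] turn [-0.001 -0.007 -0.001]
ot (array([495.7, -83.1,   0.5]), np.float64(0.9219766531847144)) tb (array([385.4, 318.5,   0.6]), np.float64(0.6969085046265318))
dish [ 432.3 -362.3   14. ] [ 431.9 -358.2   14. ]
A [ 538.9 -213.7   75. ] B [ 377.9 -196.8   75. ] tape [417.3 156.7  62. ]
```

View pics/a1.png

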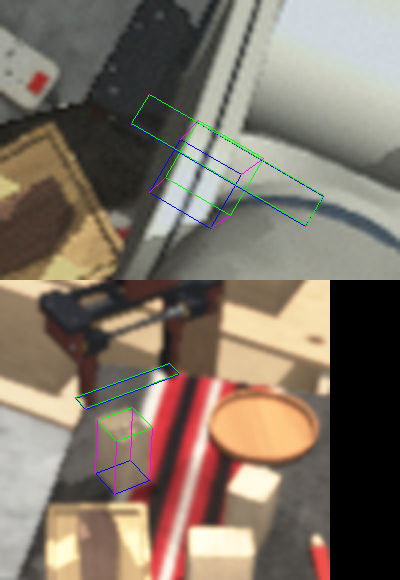

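Block A at about (123,450) matches its box and the fingers straddle it.

```bash
python3 -m handwheel '[[-6,0,20,0,0,0,0],[0,0,30,0,0,0,0],[0,0,32,0,0,0,0],[0,0,0,0,0,0,0],[0,0,0,0,0,0,1],[0,0,0,0,0,0,1],[0,0,0,0,0,0,1],[0,0,0,0,0,0,1],[0,0,0,0,0,0,1],[0,0,0,0,0,0,1]]'; python3 -m handwheel '[[0,0,0,0,0,0,1],[0,0,-20,0,0,0,1],[0,0,-40,0,0,0,1],[0,0,-45,0,0,0,1],[0,0,-45,0,0,0,1],[0,0,-45,0,0,0,1],[0,0,0,0,0,0,1]]';  python3 d.py 405 289 235 0.577
python3 -c "
import numpy as np
c,s=np.cos(.577),np.sin(.577)
for y in(35,-35):print(385.4-s*y,318.5+c*y)"
```

```text
t: 12.82
ee_pos: [541.8, -215.9, 45.9]
orientation: [0.81, 3.035, -0.0]
ft_force: [-0.5, 0.8, 3.2]
width: 40.3
grasp_force: 29.7
t: 13.7
ee_pos: [543.7, -216.6, 245.6]
orientation: [0.808, 3.027, -0.002]
ft_force: [-1.1, -0.9, -1.8]
width: 40.0
grasp_force: 29.7
t 13.7 pos [ 543.737 -216.597  245.601] phi 1.0490348548934796 q [-0.399  0.336  1.705  0.     1.092 -1.448] w 39.981064743015956 gf 29.657144844532013 F [-1.069 -0.885 -1.811]
shift(tool) [372.348 369.165   7.956] turn [0.003 0.008 0.472]
366.307076972488 347.8336034313124
404.49292302751195 289.1663965686876
```

```bash
python3 d.py 366.3 347.8 235 0.577 | tail -1; python3 -m handwheel '[[41,41,0,0,0,0,1],[41,41,0,0,0,0,1],[41,41,0,0,0,0,1],[41,41,0,0,0,0,1],[41,41,0,0,0,0,1],[41,41,0,0,0,0,1],[41,41,0,0,0,0,1],[41,41,0,0,0,0,1],[41,41,0,0,0,0,1],[0,0,0,0,0,0,1]]';  python3 d.py 366.3 347.8 150 0.577
```

```text
shift(tool) [435.203 400.852   7.478] turn [0.003 0.008 0.472]
t: 14.95
ee_pos: [403.9, 290.8, 239.9]
orientation: [-0.802, -3.036, 0.001]
ft_force: [0.4, -0.0, -0.5]
width: 40.0
grasp_force: 29.7
t 14.95 pos [403.876 290.798 239.887] phi 1.0541202612769558 q [ 0.6    0.214  1.89   0.001  1.039 -0.455] w 40.0464421681533 gf 29.65776890516281 F [ 0.395 -0.032 -0.462]
shift(tool) [60.735 31.078 89.924] turn [-0.001 -0.001  0.477]
```

```bash
python3 -m handwheel '[[30,15,0,0,0,0,1],[30,15,0,0,0,0,1],[0,0,0,0,0,0.159,1],[0,0,0,0,0,0.159,1],[0,0,0,0,0,0.159,1],[0,0,45,0,0,0,1],[0,0,45,0,0,0,1],[0,0,0,0,0,0,1]]';  python3 d.py 366.3 347.8 55 0.577;  python3 - <<'E'
from p import *
p=sensors.get_obs()["ee_pos"];z=p[2]-46
draw([[*tb[0],88,146,0,14],[p[0],p[1],.577,45,40,z,z+75]],["top","scene"],{"top":(80,180,100,80,4),"scene":(180,200,110,130,2)},"pics/a2.png")
E
```

```text
t: 15.95
ee_pos: [366.6, 341.0, 147.7]
orientation: [-1.504, -2.755, 0.013]
ft_force: [-0.1, -0.2, -1.8]
width: 40.0
grasp_force: 29.7
t 15.95 pos [366.6   340.984 147.672] phi 0.5711101416585227 q [ 0.726  0.355  1.952 -0.     0.843  0.155] w 39.969378600121914 gf 29.65727537870407 F [-0.113 -0.188 -1.777]
shift(tool) [ 6.031  4.202 92.632] turn [-0.008  0.001 -0.006]
ot (array([495.7, -83.1,   0.5]), np.float64(0.9219766531847144)) tb (array([385.4, 318.5,   0.6]), np.float64(0.6969085046265318))
dish [ 432.3 -362.3   14. ] [ 431.9 -358.2   14. ]
A [ 538.9 -213.7   75. ] B [ 377.9 -196.8   75. ] tape [417.3 156.7  62. ]
```

View pics/a2.png

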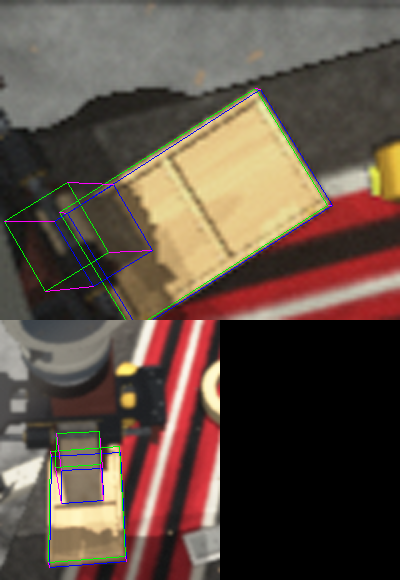

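The block at about (80,468) agrees with its predicted box above the far bay.

```bash
python3 -m handwheel '[[6,4,20,0,0,0,1],[0,0,30,0,0,0,1],[0,0,30,0,0,0,1],[0,0,8,0,0,0,1],[0,0,0,0,0,0,1],[0,0,0,0,0,0,1]]';  python3 d.py 366.3 347.8 51 0.577
```

```text
t: 16.8
ee_pos: [369.7, 351.9, 64.2]
orientation: [1.504, 2.757, 0.004]
ft_force: [-0.4, 0.4, -0.9]
width: 40.2
grasp_force: 29.7
t 16.8 pos [369.716 351.928  64.174] phi 0.5719645925614819 q [0.737 0.507 1.975 0.    0.657 0.165] w 40.2003288261887 gf 29.65724140405655 F [-0.432  0.359 -0.919]
shift(tool) [-1.628 -5.14  13.16 ] turn [ 0.003 -0.    -0.005]
```

```bash
python3 -m handwheel '[[-2,-5,7,0,0,0,1],[0,0,0,0,0,0,1],[0,0,3,0,0,0,1],[0,0,0,0,0,0,1]]';  python3 d.py 366.3 347.8 51 0.577;python3 -m handwheel '[[0,0,3,0,0,0,1],[0,0,0,0,0,0,1]]';python3 d.py 366.3 347.8 51 0.577
```

```text
t: 17.3
ee_pos: [365.6, 346.8, 52.5]
orientation: [-1.505, -2.758, 0.0]
ft_force: [0.3, -0.4, -1.1]
width: 40.2
grasp_force: 29.7
t 17.3 pos [365.629 346.752  52.483] phi 0.5719508460384747 q [0.735 0.524 1.99  0.    0.628 0.163] w 40.219640854464146 gf 29.657248556613922 F [ 0.319 -0.367 -1.101]
shift(tool) [0.518 1.132 1.482] turn [-0.     0.    -0.005]
t: 17.55
ee_pos: [366.0, 347.0, 49.8]
orientation: [1.504, 2.758, 0.001]
ft_force: [-0.0, -0.7, 1.3]
width: 40.4
grasp_force: 29.7
t 17.55 pos [365.983 346.979  49.837] phi 0.5721800448260578 q [ 0.735  0.529  1.99  -0.     0.622  0.163] w 40.351942682710224 gf 29.71506893634796 F [-0.037 -0.746  1.31 ]
shift(tool) [ 0.519  0.712 -1.163] turn [ 0.001 -0.    -0.005]
```

```bash
python3 -m handwheel '[[0,0,0,0,0,0,0.5],[0,0,0,0,0,0,0.2],[0,0,0,0,0,0,0.2],[0,0,0,0,0,0,0.2],[0,0,-20,0,0,0,0.2],[0,0,-40,0,0,0,0],[0,0,-40,0,0,0,0],[0,0,-40,0,0,0,0],[0,0,0,0,0,0,0]]';python3 d.py 418 160 120 0.12
```

```text
t: 18.68
ee_pos: [367.2, 348.1, 192.6]
orientation: [1.504, 2.756, 0.009]
ft_force: [-0.1, 0.0, -0.5]
width: 87.6
grasp_force: 0.0
t 18.675 pos [367.156 348.128 192.588] phi 0.5719635819532519 q [0.735 0.287 1.919 0.    0.929 0.163] w 87.57607081371638 gf 0.0 F [-0.14   0.047 -0.465]
shift(tool) [-185.783  -59.524   72.026] turn [ 0.006 -0.002  0.452]
```

```bash
python3 -m handwheel '[[-46,-15,0,0,0,0,0],[-46,-15,0,0,0,0,0],[-46,-15,0,0,0,0,0],[-46,-15,0,0,0,0,0],[0,0,0,0,0,0.151,0],[0,0,0,0,0,0.151,0],[0,0,0,0,0,0.151,0],[0,0,40,0,0,0,0],[0,0,30,0,0,0,0],[0,0,0,0,0,0,0]]';python3 d.py 418 160 30 0.12;  python3 - <<'E'
from p import *
p=sensors.get_obs()["ee_pos"]
draw([[*tb[0],88,146,0,14],[366,347,.577,40,45,4,79],[418,161,.12,34,73,0,66,-31],[p[0],p[1],.12,115,20,p[2],p[2]+1]],["top","scene"],{"top":(90,180,130,80,4),"scene":(180,190,110,140,2)},"pics/tp1.png")
E
```

```text
t: 19.92
ee_pos: [412.5, 158.7, 117.2]
orientation: [-2.083, -2.347, 0.009]
ft_force: [-0.1, -0.2, 0.4]
width: 88.2
grasp_force: 0.0
t 19.925 pos [412.461 158.715 117.239] phi 0.11898348355782853 q [0.34  0.335 2.093 0.    0.72  0.221] w 88.23576289137098 gf 0.0 F [-0.086 -0.215  0.357]
shift(tool) [ 0.741  6.2   87.201] turn [-0.006  0.001 -0.001]
ot (array([495.7, -83.1,   0.5]), np.float64(0.9219766531847144)) tb (array([385.4, 318.5,   0.6]), np.float64(0.6969085046265318))
dish [ 432.3 -362.3   14. ] [ 431.9 -358.2   14. ]
A [ 538.9 -213.7   75. ] B [ 377.9 -196.8   75. ] tape [417.3 156.7  62. ]
```

View pics/tp1.png

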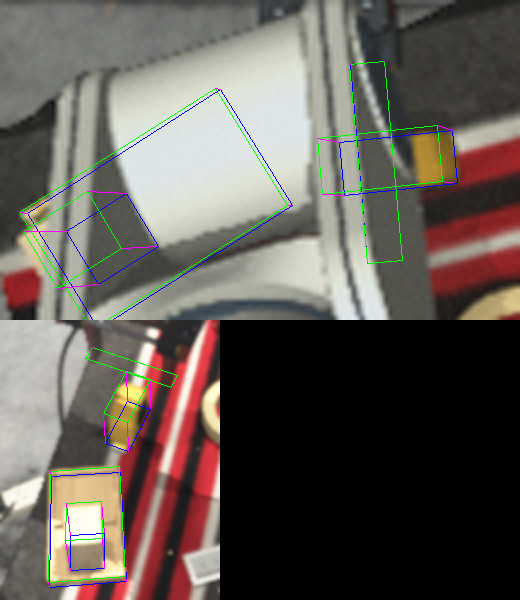

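Block A stands in the far bay at about (85,535). The tape at (127,415) matches its box.

```bash
python3 -m handwheel '[[0,6,20,0,0,0,0],[0,0,30,0,0,0,0],[0,0,35,0,0,0,0],[0,0,0,0,0,0,0],[0,0,0,0,0,0,0]]'; python3 d.py 418 160 30 0.12; python3 -m handwheel '[[0,0,0,0,0,0,1],[0,0,0,0,0,0,1],[0,0,0,0,0,0,1],[0,0,0,0,0,0,1],[0,0,0,0,0,0,1],[0,0,0,0,0,0,1],[0,0,0,0,0,0,1],[0,0,0,0,0,0,1]]';python3 d.py 418 160 30 0.12; python3 -m handwheel '[[0,0,-20,0,0,0,1],[0,0,-40,0,0,0,1],[0,0,-45,0,0,0,1],[0,0,-45,0,0,0,1],[0,0,-45,0,0,0,1],[0,0,0,0,0,0,1]]';  python3 d.py 432 -361 235 0.12
```

```text
t: 20.65
ee_pos: [421.7, 160.6, 36.0]
orientation: [2.085, 2.349, 0.002]
ft_force: [0.0, 0.1, 0.7]
width: 87.6
grasp_force: 0.0
t 20.65 pos [421.695 160.617  35.988] phi 0.11900176823742795 q [0.338 0.509 2.107 0.    0.523 0.219] w 87.55284643694014 gf 0.0 F [0.037 0.066 0.693]
shift(tool) [-0.176 -3.752  5.982] turn [ 0.002 -0.    -0.001]
t: 21.65
ee_pos: [420.8, 160.3, 34.6]
orientation: [2.085, 2.35, 0.0]
ft_force: [-0.5, -0.1, -2.2]
width: 35.5
grasp_force: 29.0
t 21.65 pos [420.779 160.284  34.569] phi 0.11891852741855946 q [0.337 0.512 2.108 0.    0.521 0.219] w 35.51703565419 gf 29.01542972191237 F [-0.534 -0.059 -2.237]
shift(tool) [ 0.048 -2.793  4.569] turn [ 0.    -0.    -0.001]
t: 22.4
ee_pos: [423.3, 161.2, 232.7]
orientation: [2.083, 2.347, 0.011]
ft_force: [0.0, 0.0, -3.6]
width: 34.5
grasp_force: 29.6
t 22.4 pos [423.349 161.202 232.748] phi 0.11894803694960467 q [0.338 0.149 1.991 0.    0.993 0.219] w 34.513468671488106 gf 29.61652400699677 F [ 0.018  0.04  -3.606]
shift(tool) [-519.533  -53.359   -3.637] turn [ 0.008 -0.002 -0.001]
```

```bash
python3 -m handwheel '[[-47,-4.5,-2,0,0,0,1],[-47,-4.5,-2,0,0,0,1],[-47,-4.5,-2,0,0,0,1],[-47,-4.5,-2,0,0,0,1],[-47,-4.5,-2,0,0,0,1],[-47,-4.5,0,0,0,0,1],[-47,-4.5,0,0,0,0,1],[-47,-4.5,0,0,0,0,1],[-47,-4.5,0,0,0,0,1],[-47,-4.5,0,0,0,0,1]]';  python3 -m handwheel '[[-45,-4.5,0,0,0,0,1],[0,0,0,0,0,0,1]]'; python3 d.py 432 -361 120 0.12
```

```text
t: 23.65
ee_pos: [431.2, -313.0, 237.5]
orientation: [-2.084, -2.348, 0.0]
ft_force: [-0.2, 0.2, -2.5]
width: 34.1
grasp_force: 29.8
t: 23.9
ee_pos: [432.2, -359.3, 237.4]
orientation: [-2.088, -2.345, 0.001]
ft_force: [0.2, 0.6, -3.0]
width: 34.1
grasp_force: 29.8
t 23.9 pos [ 432.24  -359.272  237.367] phi 0.11588430541436627 q [-0.714  0.315  1.757 -0.     1.071 -0.83 ] w 34.072743627778465 gf 29.79862040374428 F [ 0.152  0.583 -2.972]
shift(tool) [ -1.782  -0.299 117.366] turn [-0.001 -0.001 -0.004]
```

```bash
python3 -m handwheel '[[-3,0,40,0,0,0,1],[0,0,45,0,0,0,1],[0,0,45,0,0,0,1],[0,0,40,0,0,0,1],[0,0,20,0,0,0,1],[0,0,0,0,0,0,1],[0,0,0,0,0,0,1]]'; python3 d.py 432 -363 39 0.12
```

```text
t: 24.78
ee_pos: [433.3, -359.5, 49.8]
orientation: [2.085, 2.35, 0.0]
ft_force: [-0.4, 0.1, -2.6]
width: 33.9
grasp_force: 29.8
t 24.775 pos [ 433.325 -359.506   49.841] phi 0.11944355186016457 q [-0.714  0.587  1.859  0.     0.696 -0.833] w 33.92188967845879 gf 29.79950043722056 F [-0.444  0.111 -2.629]
shift(tool) [-3.312 -1.732 10.841] turn [ 0.    -0.    -0.001]
```

```bash
python3 -m handwheel '[[-3,-1,6,0,0,0,1],[0,0,0,0,0,0,1],[0,0,4,0,0,0,1],[0,0,0,0,0,0,1],[0,0,0,0,0,0,1]]'; python3 d.py 432 -363 39 0.12; python3 - <<'E'
from p import *
p=sensors.get_obs()["ee_pos"]
draw([[p[0],p[1],.12,34,73,4,70,-31]],["top","scene"],{"top":(350,170,100,70,4),"scene":(270,90,90,80,4)},"pics/tp2.png")
E
```

```text
t: 25.4
ee_pos: [432.5, -363.0, 39.7]
orientation: [-2.085, -2.35, 0.0]
ft_force: [-0.9, -0.4, -2.5]
width: 34.0
grasp_force: 29.8
t 25.4 pos [ 432.505 -363.015   39.703] phi 0.11900986529477442 q [-0.719  0.605  1.857 -0.     0.679 -0.838] w 34.02190233364673 gf 29.79916504584253 F [-0.863 -0.41  -2.534]
shift(tool) [ 0.075 -0.499  0.703] turn [-0.    -0.    -0.001]
ot (array([495.7, -83.1,   0.5]), np.float64(0.9219766531847144)) tb (array([385.4, 318.5,   0.6]), np.float64(0.6969085046265318))
dish [ 432.3 -362.3   14. ] [ 431.9 -358.2   14. ]
A [ 538.9 -213.7   75. ] B [ 377.9 -196.8   75. ] tape [417.3 156.7  62. ]
```

View pics/tp2.png

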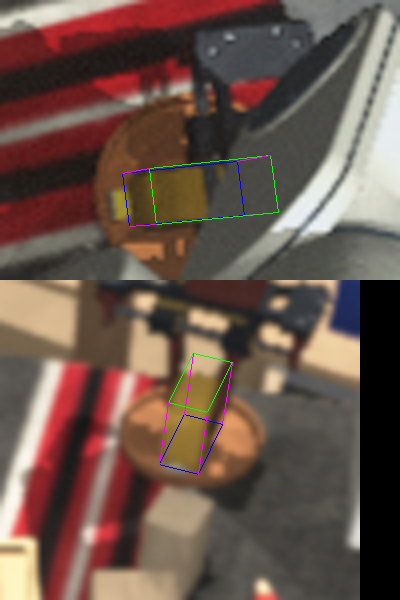

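The tape, at about (200,430), sits inside the dish near its predicted box, upright and just above the floor. I'll lower it slightly and release.

```bash
python3 -m handwheel '[[-3,0,1,0,0,0,1],[0,0,0,0,0,0,1],[0,0,0,0,0,0,0.5],[0,0,0,0,0,0,0.2],[0,0,0,0,0,0,0.2],[0,0,0,0,0,0,0.2],[0,0,0,0,0,0,0.2]]';python3 -m handwheel '[[0,0,-20,0,0,0,0.2],[0,0,-40,0,0,0,0],[0,0,-40,0,0,0,0],[0,0,-40,0,0,0,0],[0,0,0,0,0,0,0]]'; python3 d.py 378 -197 180 0.02
```

```text
t: 26.38
ee_pos: [432.9, -366.0, 38.7]
orientation: [2.085, 2.35, -0.0]
ft_force: [-0.8, 0.4, -0.4]
width: 70.2
grasp_force: 0.0
t: 27.0
ee_pos: [434.7, -367.6, 183.3]
orientation: [2.08, 2.344, 0.0]
ft_force: [0.1, -0.2, 0.7]
width: 87.8
grasp_force: 0.0
t 27.0 pos [ 434.658 -367.563  183.274] phi 0.11905846476212636 q [-0.723  0.388  1.791  0.     0.955 -0.842] w 87.7689678669046 gf 0.0 F [ 0.145 -0.226  0.676]
shift(tool) [176.1   -36.014   2.068] turn [0.005 0.006 0.099]
```

```bash
python3 -m handwheel '[[44,-9,0,0,0,0,0],[44,-9,0,0,0,0,0],[44,-9,0,0,0,0,0],[44,-9,0,0,0,0,0],[0,0,0,0,0,0.099,0],[0,0,40,0,0,0,0],[0,0,30,0,0,0,0],[0,0,0,0,0,0,0],[0,0,0,0,0,0,0]]'; python3 d.py 378 -197 43 0.02
```

```text
t: 28.12
ee_pos: [376.4, -195.6, 109.2]
orientation: [2.199, 2.243, 0.0]
ft_force: [0.7, 0.5, -0.7]
width: 87.5
grasp_force: 0.0
t 28.125 pos [ 376.358 -195.638  109.221] phi 0.019936074767226607 q [-0.507  0.327  2.138  0.     0.676 -0.527] w 87.52727992097408 gf 0.0 F [ 0.691  0.505 -0.662]
shift(tool) [-1.393  1.611 66.221] turn [ 0.  0. -0.]
```

```bash
python3 -m handwheel '[[-1,2,22,0,0,0,0],[0,0,22,0,0,0,0],[0,0,22,0,0,0,0],[0,0,0,0,0,0,0],[0,0,0,0,0,0,0],[0,0,0,0,0,0,1],[0,0,0,0,0,0,1],[0,0,0,0,0,0,1],[0,0,0,0,0,0,1],[0,0,0,0,0,0,1]]';python3 -m handwheel '[[0,0,0,0,0,0,1],[0,0,0,0,0,0,1]]'; python3 -m handwheel '[[0,0,-20,0,0,0,1],[0,0,-40,0,0,0,1],[0,0,-45,0,0,0,1],[0,0,-45,0,0,0,1],[0,0,-45,0,0,0,1],[0,0,0,0,0,0,1]]';  python3 d.py 404.5 289 240 0.577
```

```text
t: 29.38
ee_pos: [378.2, -196.5, 42.7]
orientation: [-2.199, -2.243, -0.0]
ft_force: [0.2, 0.3, 0.5]
width: 41.3
grasp_force: 0.8
t: 29.62
ee_pos: [378.2, -196.5, 42.6]
orientation: [-2.199, -2.243, -0.0]
ft_force: [-0.2, -0.2, -1.3]
width: 40.1
grasp_force: 29.9
t: 30.38
ee_pos: [379.9, -197.4, 240.6]
orientation: [2.195, 2.239, 0.003]
ft_force: [0.5, -0.4, -1.0]
width: 40.3
grasp_force: 29.9
t 30.375 pos [ 379.937 -197.433  240.594] phi 0.020057256622568173 q [-0.507  0.099  2.03  -0.     1.006 -0.527] w 40.26487382476112 gf 29.945141673088074 F [ 0.502 -0.362 -1.041]
shift(tool) [485.842  34.31   -0.863] turn [ 0.005  0.005 -0.557]
```

```bash
python3 -m handwheel '[[44,8,0,0,0,0,1],[44,8,0,0,0,0,1],[44,8,0,0,0,0,1],[44,3,0,0,0,0,1],[44,2,0,0,0,0,1],[44,2,0,0,0,0,1],[44,2,0,0,0,0,1],[44,1,0,0,0,0,1],[44,0,0,0,0,0,1],[44,0,0,0,0,0,1]]';python3 -m handwheel '[[45,0,0,0,0,0,1],[0,0,0,0,0,-0.186,1],[0,0,0,0,0,-0.186,1],[0,0,0,0,0,-0.186,1],[0,0,0,0,0,0,1]]';  python3 d.py 404.5 289 150 0.577
```

```text
t: 31.62
ee_pos: [402.3, 245.1, 235.9]
orientation: [-2.198, -2.243, 0.004]
ft_force: [0.7, -0.1, -1.7]
width: 40.0
grasp_force: 29.9
t: 32.25
ee_pos: [401.7, 288.6, 236.0]
orientation: [-1.498, -2.76, 0.004]
ft_force: [-0.0, 0.1, -0.8]
width: 39.9
grasp_force: 29.9
t 32.25 pos [401.668 288.583 236.008] phi 0.576465091484928 q [ 0.599  0.215  1.899 -0.     1.031  0.022] w 39.85108468656731 gf 29.943893551826477 F [-0.022  0.104 -0.808]
shift(tool) [-1.188  2.848 86.   ] turn [-0.003  0.    -0.001]
```

```bash
python3 -m handwheel '[[0,2,40,0,0,0,1],[0,0,45,0,0,0,1],[0,0,45,0,0,0,1],[0,0,35,0,0,0,1],[0,0,10,0,0,0,1],[0,0,0,0,0,0,1],[0,0,0,0,0,0,1]]';  python3 d.py 404.5 289 47 0.577
```

```text
t: 33.12
ee_pos: [405.0, 290.7, 63.8]
orientation: [1.497, 2.761, 0.003]
ft_force: [0.5, -0.3, -0.2]
width: 39.9
grasp_force: 29.9
t 33.125 pos [405.007 290.704  63.824] phi 0.5770295130888565 q [0.599 0.496 2.    0.    0.643 0.022] w 39.89451674802411 gf 29.94524449110031 F [ 0.472 -0.29  -0.241]
shift(tool) [-1.152 -1.389 16.821] turn [ 0.002 -0.     0.   ]
```

```bash
python3 -m handwheel '[[-1,-1,9,0,0,0,1],[0,0,5,0,0,0,1],[0,0,2,0,0,0,1],[0,0,0,0,0,0,1],[0,0,0,0,0,0,1]]';  python3 d.py 404.5 289 47 0.577; python3 -m handwheel '[[0,0,0,0,0,0,0.5],[0,0,0,0,0,0,0.2],[0,0,0,0,0,0,0.2],[0,0,0,0,0,0,0.2],[0,0,-20,0,0,0,0.2],[0,0,-40,0,0,0,0],[0,0,-45,0,0,0,0],[0,0,-45,0,0,0,0],[0,0,-45,0,0,0,0],[0,0,0,0,0,0,0]]'; python3 d.py 560 0 260 0.577
```

```text
t: 33.75
ee_pos: [403.9, 288.8, 46.7]
orientation: [-1.496, -2.762, -0.0]
ft_force: [0.5, -0.3, -0.9]
width: 40.1
grasp_force: 30.0
t 33.75 pos [403.932 288.839  46.694] phi 0.5779255594723365 q [0.597 0.528 2.007 0.    0.607 0.019] w 40.14604018935864 gf 29.97666209936142 F [ 0.5   -0.339 -0.856]
shift(tool) [-0.176  0.563 -0.306] turn [ 0.    -0.     0.001]
t: 35.0
ee_pos: [405.7, 290.0, 245.2]
orientation: [1.495, 2.759, 0.01]
ft_force: [-0.6, -0.9, -1.0]
width: 87.8
grasp_force: 0.0
t 35.0 pos [405.692 290.026 245.163] phi 0.5779669996163244 q [0.597 0.205 1.888 0.    1.042 0.019] w 87.76346265947653 gf 0.0 F [-0.582 -0.851 -0.97 ]
shift(tool) [-327.218  -29.095  -15.106] turn [ 0.007 -0.     0.001]
```

```bash
python3 - <<'E'
from p import *
P=[[404,289,.577,40,45,4,79],[366,347,.577,40,45,4,79],[495.7,-83.5,.53,42,110,4,26],[432.5,-361,.12,34,73,4,70,-31]]
draw(P,["scene","top"],{"scene":(190,90,160,240,1.6),"top":(225,130,215,130,1.6)},"pics/f_.png")
a=CAM["scene"][3][90:330,190:350]; b=CAM["top"][3][130:270,225:445]
draw(P,["scene"],{"scene":(190,90,160,240,2.4)},"pics/f_.png")
o=cv2.imread("pics/f_.png"); r=cv2.resize(b,(396,252),interpolation=cv2.INTER_CUBIC); 
s=cv2.resize(CAM["scene"][3][90:190,230:350],(396,330),interpolation=cv2.INTER_CUBIC)
r=np.vstack([r,s]); h=max(o.shape[0],r.shape[0])
pad=lambda i:cv2.copyMakeBorder(i,0,h-i.shape[0],0,0,cv2.BORDER_CONSTANT)
cv2.imwrite("pics/fin.png",np.hstack([pad(o),pad(r)]))
E
```

```text
ot (array([495.7, -83.1,   0.5]), np.float64(0.9219766531847144)) tb (array([385.4, 318.5,   0.6]), np.float64(0.6969085046265318))
dish [ 432.3 -362.3   14. ] [ 431.9 -358.2   14. ]
A [ 538.9 -213.7   75. ] B [ 377.9 -196.8   75. ] tape [417.3 156.7  62. ]
```

View pics/fin.png

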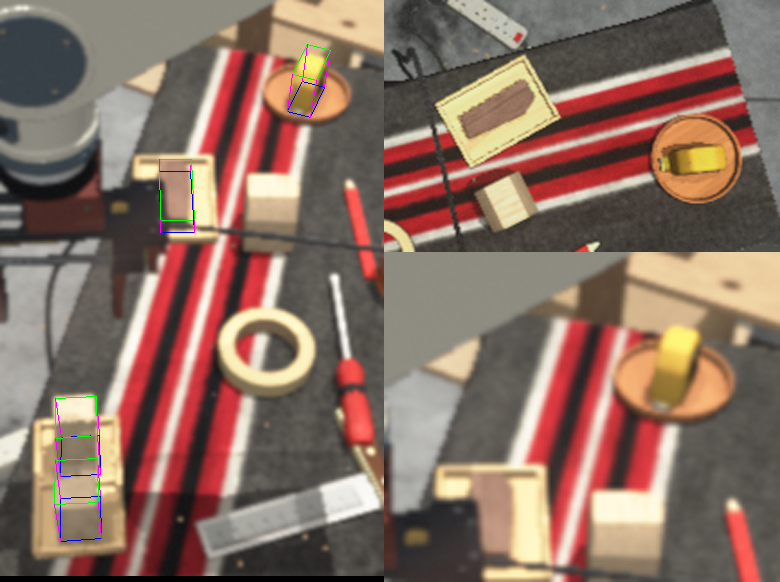

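The final picture shows both blocks upright, one in each bay, at about (77,430) and (80,500). The wedge lies flat in the open tray at (497,108), the tape stands in the dish at (698,158), and the big block is in place at (508,200). The gripper is clear, so I'm handing in.

```bash
python3 -c "
from workcell import ctrl
print(ctrl.close_job())"
```

```text
the job is handed in; nothing more can be done
None
```

The job is handed in with no verdict returned; the last picture showed both pine blocks upright, one per bay, the wedge flat in the open tray, the tape measure standing in the dish, and the big block still in place.

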